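Set the feed unit's stop by three blind crank turns

TASK

Set the stop ram on the green feed unit: wind its crank anticlockwise (seen from above) until you feel the force rise as it comes gently up against its hidden end stop, then crank clockwise exactly three full turns from there and let go of the handle. There is no dial, so count the turns; do not force it against the stop (25 N at most), do not wind past and come back, and leave the other parts on the bench alone.

Things in the scene. Friction and masses are not known exactly. Their poses are not given: they have to be found in the camera images.
- feeder: Feed unit fixed to the bench: a dark iron base plate 170 (x) x 120 (y) x 12 mm under a green gearbox 130 x 110 mm, up to 72 mm high, with a round boss, 64 mm in diameter, up to 80 mm; a crank stands on top and a steel ram sticks out at its +x end. Origin: centre of the underside; z up. It stands in a different place and yaw each time.
- crank_axis (a point): Point on the crank's vertical turning axis, at the top of its steel hub (32 mm in diameter, 104 mm above the bench; a 14 mm nut stands 4 mm higher). The flat steel crank arm, 16 mm wide, runs from hub to handle between 86 and 98 mm above the bench; a stub of it reaches 33 mm the other way.
- handle (a point): Middle of the crank's upright black handle grip, on its own axis, 127 mm above the bench, 60 mm from the crank's axis. The grip is a plain cylinder, 22 mm in diameter, from 101 to 151 mm above the bench; it revolves freely on its pin, so a gripper holding it need not turn. The handle may start in any direction, 0.15 to 0.4 turn clockwise of the end stop.
- ram_nose (a point): Centre of the end face of the steel ram (a bar 30 x 24 mm with a nose plate 40 wide x 34 mm high), 42 mm above the bench. The crank's screw pushes it out along the feeder's +x by only 1 mm per clockwise turn, far too little to show the count well.
- ram_zero (a point): Point fixed on the feed unit where the ram's end face stands when the screw is at its end stop: 122 mm along the feeder's x from its origin, 42 mm high; axes as the feeder's. The stop is hidden in the gearbox, in a new direction each time. At the stop the handle still gives by the coupling: its force climbs from 5 N by 1.4 N per mm of travel; over 25 N strains it.
- parallel: Bystander: loose steel block 120 x 28 x 32 mm, lying along its x. Origin: centre of the underside.
- cone: Bystander: loose stepped aluminium cone arbor, foot 64 mm in diameter, 100 mm tall. Origin: centre of the underside.
- spacer: Bystander: loose rusty spacer ring, 60 mm outside, 32 mm inside, 22 mm high. Origin: centre of the underside.
- crank: The crank: origin on its turning axis, 86 mm above the bench; its x points along the arm to the handle. It drives the screw through a torsion spring coupling (1.4 N at the handle per mm of handle give, 5 Nm/rad). The screw turns either way against a steady friction of 5 N at the handle, and stays where left; no other stop is within reach.
- load_ring (a point): Centre of the underside of a thin brass ring (43 mm in diameter) below the crank hub. It rises a little, 2 mm per rad of give of the spring coupling when the handle is pressed anticlockwise: 0.6 mm at the 25 N which strains the stop, too little to be measured well; go by the felt force.
- ring_seat (a point): Point fixed on the feed unit, on the crank's axis, 83 mm above the bench, where the load ring sits when there is no load on the handle.
There are look-alikes about, which are no part of the job. Of the things that look like the feeder, the larger one is meant.

How it is judged:
On the way:
1. the crank has been wound back against its end stop (ram back at its zero, within 0.005 mm, 2 degrees of the screw) (x of ram_nose in the frame of ram_zero below 5e-06 m), for 0.1 s.
At the end, for the whole second after the job is handed in: The crank's screw rests three full turns clockwise of its end stop, within 0.07 turn (about 25 degrees, or 26 mm at the handle; 0.07 mm of ram), so the ram is 3 mm out; the handle is released and the bystanders are where they were (x of ram_nose in the frame of ram_zero between 0.00293 and 0.00307 m); the robot touches nothing.
It fails at once if the end stop is strained: the handle is pressed anticlockwise with more than about 25 N (spring coupling wound 0.3 rad, load ring up 0.6 mm) (z of load_ring in the frame of ring_seat above 0.0006 m).
It fails at once if the crank is wound past: beyond 3.2 turns from the stop (x of ram_nose in the frame of ram_zero above 0.0032 m).
It fails at once if the steel block is disturbed (moved over 25 mm) (distance of parallel from where it was at the start of the episode above 0.025 m).
It fails at once if the cone arbor is disturbed (moved over 25 mm or tipped) (distance of cone from where it was at the start of the episode above 0.025 m or angle between cone's own z axis and vertical above 0.4 rad).
It fails at once if the spacer ring is disturbed (moved over 25 mm) (distance of spacer from where it was at the start of the episode above 0.025 m).
It also fails if it takes over 72 s, if anything falls off the work surface, if the arm or the gripper's body presses on something with over 40 N, if the wrist force passes 120 N, or if a joint passes its speed limit or range.

ROBOT

A 7-joint arm with a two-finger parallel gripper is mounted at the origin on the work surface. World frame = base frame: x ahead of the robot, y to its left, z up, the work surface at z = 0. Lengths are in m, angles in rad, forces in N, time in s.
With the tool pointing down it reaches from about 0.425 to 0.925 m from the base axis. Payload 6.8 kg.
Tool frame: the origin (TCP) lies at the very end of the fingers, on their centre line; the grasp point (between the pads) lies 19 mm behind it; z points along the fingers, x is the direction in which the jaws open and shut, and the axes are right-handed (so a half turn about z gives the same grasp; the last joint's range is limited). The gripper opens to 85 mm and grips with 20 to 120 N. Pads are 22 mm wide; open, the fingers measure 114 mm over their backs; the gripper's body (76 mm by 85 mm) begins 54 mm behind the grasp point. The pads swing forward as they close: fully open they stand 13 mm farther back than shut.
Start: joints at [-1.315, 0.477, 0.022, 1.555, -0.011, 1.109, -0.083], TCP at [0.24, 0.631, 0.201] pointing down, gripper open.
Joint ranges: [-2.96, 2.96], [-0.34, 2.1], [-1.41, 1.46], [0.24, 2.44], [-1.37, 4.51], [0.17, 1.92], [-2.96, 2.96]. Speed limits (rad/s): [2.39, 2.39, 3.14, 3.14, 3.14, 3.14, 3.14].

INTERFACE

Orientations are given as a unit quaternion [w, x, y, z].
In Python, from station import get_obs, read_camera, calibration, hand_in, recognise, outline_of, place_of gives the robot as it stands.
- The arm moves only by the tool move_arm, never from a script. Its argument "steps" is a list of rows, each an object with "fingers": the finger opening in mm, from 0 to 85.4; "translation": the shift along the world's x, y, z in mm, a list of three; "turn": the turn about the world's z in rad. In form: [{"fingers": fingers, "translation": [dx, dy, dz], "turn": turn}, ...]. A call has 1 to 10 rows; each row shifts and turns the commanded pose from where the row before left it; what a row does not reach is not made up. A row lasts 1/8 s, in which the tool goes at most 62.5 mm and 10.7 degrees, less where a joint would pass 70% of its speed; a pose out of reach is approached as far as the arm can. A call with a gripper value outside its range is refused whole. The fingers move at their own pace and stop on an object; "newtons" is the grip in N (left out, the last holds). Time passes only in rows, so rows that do not move let the fingers close. It gives the time, the measured TCP pose, the force and the opening at its end, in the units of the state.
- get_obs(): the state, without advancing time (a new reading comes with each control period).
- read_camera(name): name is "side" or "top"; returns the picture (384x512x3 uint8, blue, green, red); there is no depth.
- calibration(name): a dict with "camera_matrix" (3x3 intrinsics, pixels), "k1" (the pictures are not rectified: a ray, as slopes to the right and down, at radius r is drawn at 1 + k1 r^2 times it, then the intrinsics apply), "rvec" (rotation vector, rad) and "tvec" (3), from world to camera coordinates, as OpenCV has them. Camera axes: x right, y down, z forward; pixel columns grow to the right and rows downward; lengths in m; the calibration is good to about 2 mm. A picture is of the moment at which its call begins. calibration takes no time and is no camera call.
- hand_in(): hands the job in, once; it reports no verdict.
Trained networks look in the newest picture that a camera, given by its name, has taken for a name from the list of things; names that differ only in an ending like _2 or _b are one class to them, and where a whole thing is asked for, a point or a joint stands for the part that bears it (a point fixed in the world has none). Each returns a list of dicts, best first, with "conf" (0 to 1); they miss things now and then, are a little off and sometimes report something else, mostly with a low value. They report only what shows in the picture. A call takes as long as a camera call. They do not tell look-alikes from the thing itself.
- recognise(camera, name): "xy" ([column, row] in pixels, amid what is visible of it).
- outline_of(camera, name): "mask" (384x512 bool, what is visible of it) and "xy" ([column, row] in pixels, amid what is visible of it).
- place_of(camera, name): "xy" ([column, row] in pixels: a listed point, or the origin of a listed thing).
The state is a dict: "t": time; "q": joint angles; "joint_vel": joint speeds; "joint_torque": joint torques, N m; "eef_pos": TCP position; "tool_rot": TCP orientation; "contact_force": force on the tool from outside, world axes, zero at the start; "torque": the same for the moment, N m; "gripper_width": opening from 0.0 (shut) to 1.0 (fully open).
Only numpy, scipy, OpenCV 4.12 (cv2) and the standard library are available. Lean on these libraries where they do the work, as an engineer would, in place of code of your own. Each camera call takes 0.05 s, during which the arm holds its last target.

## Working session

There is one attempt and no reset: what is moved stays moved. The work goes in short steps, Python scripts to look and compute and a tool call to move; the robot and the scene stay as the last step left them, time stands still between calls to the robot, and variables do not carry over. Pictures are saved under pics/ and viewed, and the job is handed in when it is done.

Besides the shell and the picture viewer there is one more tool, called after "Emit:" as name(argument=value, ...) on one line, values as JSON. move_arm: Moves the arm, as the interface text tells. Its arguments: {"type":"object","properties":{"steps":{"type":"array"},"newtons":{"type":"number"}},"required":["steps"]}

```bash
ls; mkdir -p pics; python3 - <<'E'
from station import *
import cv2,numpy as np
o=get_obs();print({k:np.round(v,3) for k,v in o.items()})
for c in("side","top"):
    cv2.imwrite(f"pics/{c}0.png",read_camera(c)); print(c,calibration(c))
    for n in("feeder","crank_axis","handle","ram_nose"):
        try: print(n,[(np.round(d["xy"],1),round(d["conf"],2)) for d in place_of(c,n)][:4])
        except Exception as e: print(n,e)
E
```

```text
pics
{'t': np.float64(0.0), 'q': array([-1.315,  0.478,  0.022,  1.556, -0.011,  1.109, -0.083]), 'joint_vel': array([-0.   ,  0.001,  0.002, -0.001,  0.   ,  0.001,  0.001]), 'joint_torque': array([ 0.0000e+00, -5.9642e+01,  1.6070e+00, -2.8120e+01,  1.2000e-02,
        9.0000e-03,  0.0000e+00]), 'eef_pos': array([0.24, 0.63, 0.2 ]), 'tool_rot': array([ 0.001,  0.823,  0.568, -0.001]), 'contact_force': array([ 0.255, -0.012, -0.218]), 'torque': array([-0.053, -0.002, -0.01 ]), 'gripper_width': np.float64(0.997)}
side {'camera_matrix': array([[394.26338408,   0.        , 251.55100661],
       [  0.        , 394.26338408, 196.06476119],
       [  0.        ,   0.        ,   1.        ]]), 'k1': 0.03904333703960336, 'rvec': array([ 2.24953503, -0.25178527,  0.11223574]), 'tvec': array([-0.5466765 ,  0.17751691,  0.87685837])}
feeder [(array([265.6, 187.1]), 0.94), (array([236.8, 239.5]), 0.87)]
crank_axis [(array([232. , 210.4]), 0.96), (array([266.9, 165.7]), 0.81)]
handle [(array([204.2, 195.7]), 0.73), (array([277.5, 152.7]), 0.59)]
ram_nose [(array([277.8, 210.5]), 0.63), (array([288.3, 164.9]), 0.38)]
top {'camera_matrix': array([[389.81377912,   0.        , 258.51310182],
       [  0.        , 389.81377912, 187.93845584],
       [  0.        ,   0.        ,   1.        ]]), 'k1': -0.02076978277527598, 'rvec': array([ 2.16624014, -2.11846747,  0.15949912]), 'tvec': array([-0.00752125,  0.57644107,  0.9333915 ])}
feeder [(array([261. , 217.9]), 0.9), (array([190.5, 164. ]), 0.76)]
crank_axis [(array([262.2, 213. ]), 0.96), (array([189.5, 155.6]), 0.72), (array([340.3, 168.8]), 0.22)]
handle [(array([254.9, 235.9]), 0.49), (array([178.2, 137.6]), 0.48), (array([179. , 237.5]), 0.23)]
ram_nose [(array([176.1, 135.7]), 0.57)]
```

```bash
cat > h.py <<'E'
from station import *
import cv2,numpy as np
def ray(c,xy):
    k=calibration(c);K=k["camera_matrix"];R=cv2.Rodrigues(np.array(k["rvec"]))[0];t=np.array(k["tvec"])
    p=cv2.undistortPoints(np.array([[xy]],float),K,np.array([k["k1"],0,0,0,0]))[0,0]
    return -R.T@t, R.T@np.array([p[0],p[1],1])
def atz(c,xy,z):
    o,d=ray(c,xy);return o+d*(z-o[2])/d[2]
def tri(a,b):
    (o1,d1),(o2,d2)=ray("side",a),ray("top",b)
    s=np.linalg.lstsq(np.c_[d1,-d2],o2-o1,rcond=None)[0]
    p,q=o1+s[0]*d1,o2+s[1]*d2
    return (p+q)/2,np.linalg.norm(p-q)
def proj(c,P):
    k=calibration(c)
    return cv2.projectPoints(np.array(P,float).reshape(-1,3),np.array(k["rvec"]),np.array(k["tvec"]),k["camera_matrix"],np.array([k["k1"],0,0,0,0]))[0][:,0]
E
python3 - <<'E'
from h import *
for a in([232,210.4],[266.9,165.7]):
  for b in ([262.2,213],[189.5,155.6]): print(a,b,tri(a,b))
for a in([204.2,195.7],[277.5,152.7]):
  for b in ([254.9,235.9],[178.2,137.6],[179,237.5]): print('h',a,b,tri(a,b))
for c in("side","top"):
    im=cv2.imread(f"pics/{c}0.png");cv2.imwrite(f"pics/{c}0b.png",cv2.resize(im[90:330,80:400],None,fx=2.5,fy=2.5,interpolation=cv2.INTER_CUBIC))
E
```

```text
[232, 210.4] [262.2, 213] (array([ 0.51160249, -0.00499734,  0.09663738]), np.float64(0.004859090446277615))
[232, 210.4] [189.5, 155.6] (array([ 0.60993631,  0.19438549, -0.06160558]), np.float64(0.1370062318394392))
[266.9, 165.7] [262.2, 213] (array([ 0.5439846 , -0.01323761,  0.216851  ]), np.float64(0.09199327686314042))
[266.9, 165.7] [189.5, 155.6] (array([0.64541155, 0.17652829, 0.07598166]), np.float64(0.005086120154511157))
h [204.2, 195.7] [254.9, 235.9] (array([0.45514231, 0.01059069, 0.13824213]), np.float64(0.0016742374868224006))
h [204.2, 195.7] [178.2, 137.6] (array([0.57697865, 0.18059427, 0.0546081 ]), np.float64(0.2394143255778122))
h [204.2, 195.7] [179, 237.5] (array([ 0.45932236,  0.21169983, -0.02530591]), np.float64(0.018531343096679864))
h [277.5, 152.7] [254.9, 235.9] (array([ 0.5288491 , -0.01289366,  0.25637055]), np.float64(0.16187248386739353))
h [277.5, 152.7] [178.2, 137.6] (array([0.68309835, 0.20244259, 0.09619107]), np.float64(0.008116060858056053))
h [277.5, 152.7] [179, 237.5] (array([0.54752726, 0.13751005, 0.16851801]), np.float64(0.21408739426889314))
```

View pics/side0.png

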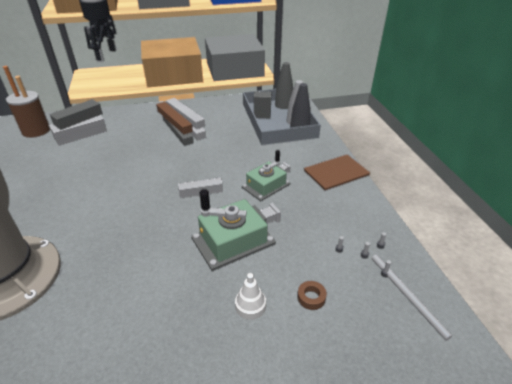

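View pics/top0.png

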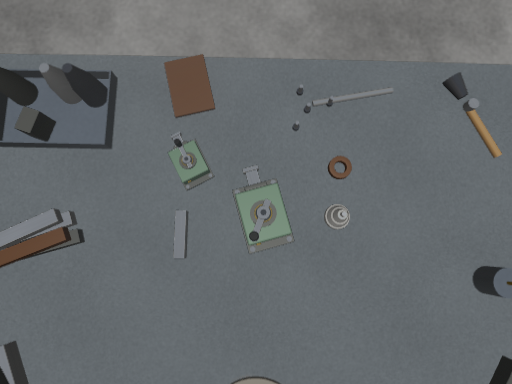

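```bash
true
```

```text
(no output)
```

View pics/side0b.png

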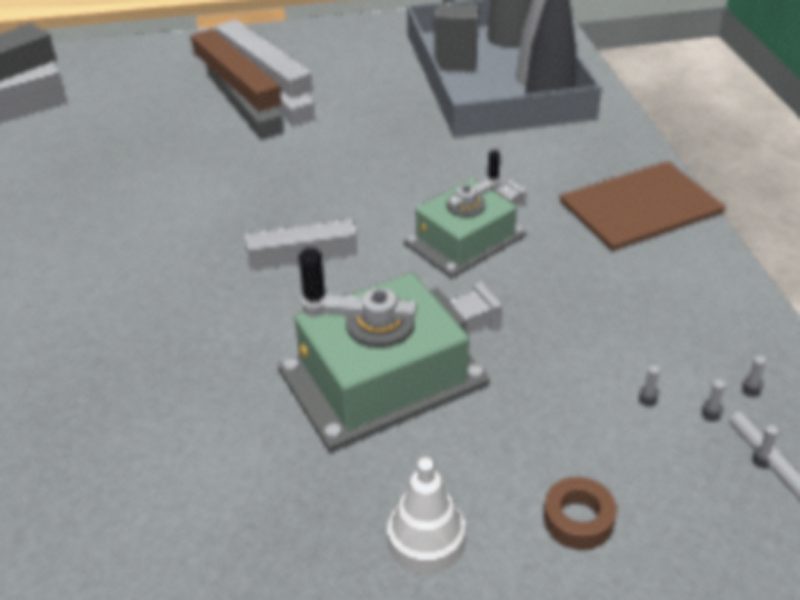

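View pics/top0b.png

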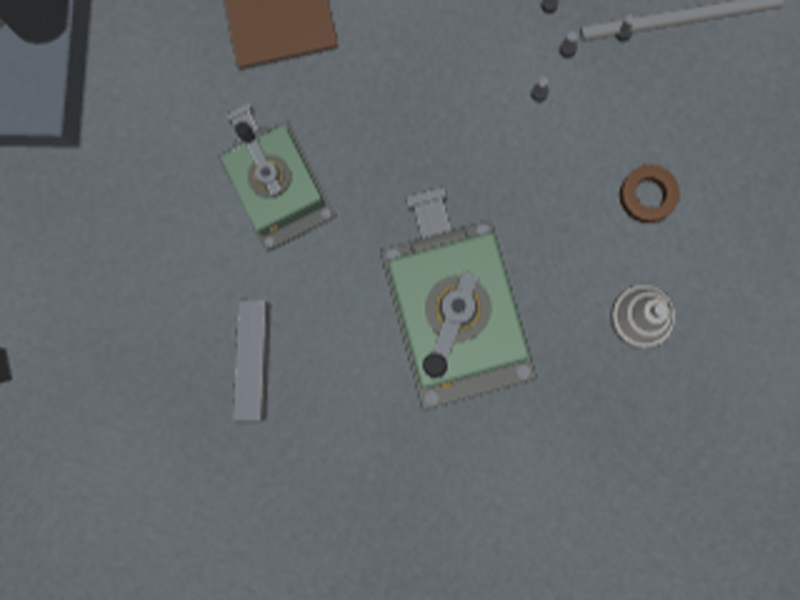

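The side view shows the large green feeder with its hub near (232,209) and its black handle near (205,200). In the top view they are at (263.6,212.4) and (254,236). The smaller look-alike is at about (190,160) in the top view. Next I refine these positions.

```bash
python3 - <<'E'
from h import *
print("axis tri",tri([231.6,208.7],[263.6,212.2]))
print("axis@108 side/top",atz("side",[231.8,208.5],.108),atz("top",[263.6,212.2],.108))
print("handle top tri",tri([204.4,191.2],[254,236]))
print("handle@151",atz("side",[204.4,191.2],.151),atz("top",[254,236],.151))
print("handle bottom@101 side",atz("side",[205.6,208.8],.101))
# masks
for c in("side","top"):
    for d in outline_of(c,"handle")[:4]:
        m=d["mask"];ys,xs=np.nonzero(m);print(c,d["conf"],d["xy"],xs.min(),xs.max(),ys.min(),ys.max(),m.sum())
    r=recognise(c,"crank");print(r[:3])
ims={c:cv2.imread(f"pics/{c}0.png") for c in("side","top")}
np.set_printoptions(linewidth=200)
g=cv2.cvtColor(ims["top"],cv2.COLOR_BGR2GRAY);print(g[226:246,244:266])
for c,(x,y) in {"side":(180,170),"top":(230,190)}.items():
    cv2.imwrite(f"pics/{c}0c.png",cv2.resize(ims[c][y:y+60,x:x+70],None,fx=10,fy=10,interpolation=cv2.INTER_CUBIC))
E
```

```text
axis tri (array([ 0.51163153, -0.00806065,  0.10467283]), np.float64(0.002438338580000738))
axis@108 side/top [ 0.51285775 -0.01120179  0.108     ] [ 0.5101156  -0.00793664  0.108     ]
handle top tri (array([0.45564527, 0.0123987 , 0.14932619]), np.float64(0.003818387134096915))
handle@151 [0.45741972 0.01027866 0.151     ] [0.45369136 0.01246076 0.151     ]
handle bottom@101 side [0.45593507 0.00900782 0.101     ]
side 0.55 [203.4, 197.1] 199 209 189 210 185
side 0.53 [277.6, 154.9] 276 278 151 161 31
side 0.3 [233.5, 230.0] 191 280 189 270 4314
[{'xy': [217.6, 213.6], 'conf': 0.8}, {'xy': [269.1, 164.7], 'conf': 0.59}]
[{'xy': [180.9, 149.2], 'conf': 0.69}, {'xy': [259.1, 213.5], 'conf': 0.58}]
[[116 135 135 135 135 135 135 135 135 135 112 128 129 128 128 129 127 119 107 108 108 111]
 [109 134 135 135 135 135 135 135 136 135 127 129 129 127 129 129 126 110 124 125 124 127]
 [105 128 135 135 135 135 135 135 135 132 132 130 128 128 130 128 122 126 136 135 135 135]
 [ 97 121 136 135 135 135 135 135 135 125 129 129 128 129 129 127 108 135 135 135 135 136]
 [ 90 114 137 135 135 136 136
[... 727 characters left out ...]
5  52  56  56  57  57  54  40  87 135 137 137 137 137 136 137]
 [109  94  87 106 130 135  88  45  49  51  52  47  44  62 123 136 137 138 136 132 129 126]
 [108  84 104  97 123 138 126 109  52  51  44  65  64 114 136 135 130 128 124 119 110  97]
 [108  96 108  90 116 138 137 136 113 100 110 115 112 127 126 123 114 105  92  95  90  98]
 [108 106  96  84 111 136 138 138 134 123 126 121 118 110  97 101  90 101  95  98  98 108]
 [106 106  88 101 104 128 129 125 121 113 104  95  92 110 103 106  93  99 107 108 108 108]
 [106 106  78 111  90 109 109  95  97  91 101  98  87 113 113 113 107 102 108 109 108 107]
 [107 106  93 106  99 105 104  97 100  99 108 109 103 110 110 110 109 109 108 109 109 109]]
```

View pics/side0c.png

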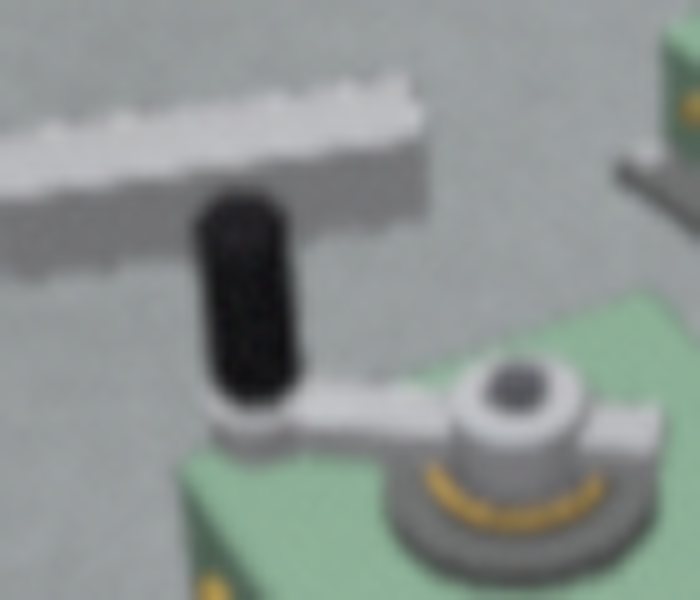

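View pics/top0c.png

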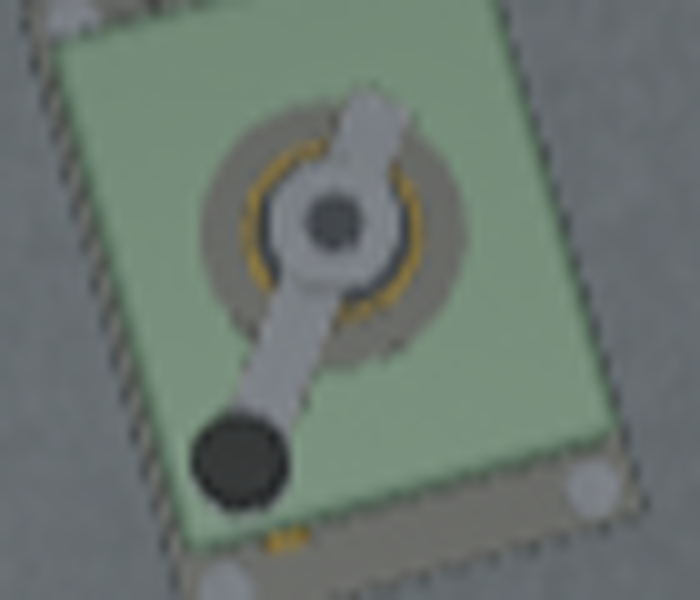

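```bash
python3 - <<'E'
from h import *
a=[231.35,208.2];b=[262.85,211.75];h1=[203.9,191.1];h2=[253.6,235.6]
print(tri(a,b),atz("side",a,.108),atz("top",b,.108))
print(tri(h1,h2),atz("side",h1,.151),atz("top",h2,.151))
A=tri(a,b)[0];H=tri(h1,h2)[0];d=H-A;print(np.linalg.norm(d[:2]),np.arctan2(d[1],d[0]))
from scipy.spatial.transform import Rotation as R
o=get_obs();w,x,y,z=o["tool_rot"];print(R.from_quat([x,y,z,w]).as_matrix().round(3))
E
```

```text
(array([ 0.51201627, -0.00624993,  0.10468451]), np.float64(0.0011921302462418117)) [ 0.51205738 -0.00997199  0.108     ] [ 0.51112155 -0.00617803  0.108     ]
(array([0.45557402, 0.01334207, 0.14903952]), np.float64(0.0019565300595406816)) [0.45639716 0.01087265 0.151     ] [0.4545406  0.01335613 0.151     ]
0.05974591871295552 2.807489414045431
[[ 0.356  0.935 -0.   ]
 [ 0.935 -0.356  0.   ]
 [ 0.    -0.    -1.   ]]
```

Emit:
move_arm(steps=[{"fingers": 85, "translation": [18, -50, 0], "turn": 0}, {"fingers": 85, "translation": [18, -50, 0], "turn": 0}, {"fingers": 85, "translation": [18, -50, 0], "turn": 0}, {"fingers": 85, "translation": [18, -50, 0], "turn": 0}, {"fingers": 85, "translation": [18, -50, 0], "turn": 0}, {"fingers": 85, "translation": [18, -50, 0], "turn": 0}, {"fingers": 85, "translation": [18, -50, 0], "turn": 0}, {"fingers": 85, "translation": [18, -50, 0], "turn": 0}, {"fingers": 85, "translation": [18, -50, 0], "turn": 0}, {"fingers": 85, "translation": [18, -50, 0], "turn": 0}], newtons=70)

```text
t: 1.95
eef_pos: [0.4207, 0.1293, 0.201]
tool_rot: [-0.0, 0.823, 0.568, 0.001]
contact_force: [-0.2, 0.3, -0.8]
gripper_width: 0.994
```

Emit:
move_arm(steps=[{"fingers": 85, "translation": [12, -40, 0], "turn": 0}, {"fingers": 85, "translation": [12, -40, 0], "turn": 0}, {"fingers": 85, "translation": [12, -38, 0], "turn": 0}, {"fingers": 85, "translation": [0, 0, 0], "turn": 0}])

```text
t: 2.45
eef_pos: [0.4568, 0.0098, 0.2009]
tool_rot: [0.001, 0.825, 0.565, 0.0]
contact_force: [-0.5, 0.7, -0.8]
gripper_width: 0.996
```

```bash
python3 - <<'E'
from h import *
for c,(x,y) in {"side":(150,120),"top":(200,180)}.items():
    im=read_camera(c);cv2.imwrite(f"pics/{c}1.png",cv2.resize(im[y:y+130,x:x+150],None,fx=5,fy=4.6,interpolation=cv2.INTER_CUBIC)[:600])
print(get_obs()["eef_pos"],get_obs()["q"].round(2))
E
```

```text
[0.45618284 0.01298774 0.20069392] [-0.55  0.11  0.41  2.08 -0.05  0.97  1.1 ]
```

View pics/side1.png

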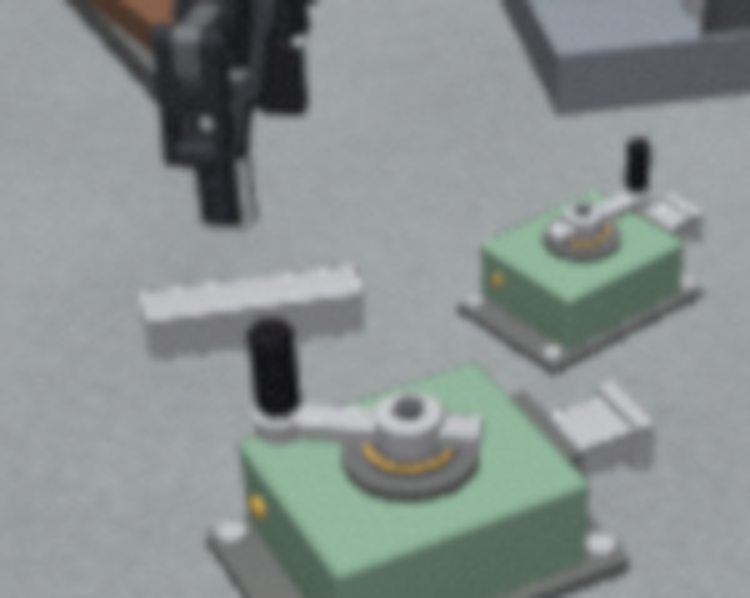

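The open fingers show on either side of the handle: near finger tip at about (220,220), far one at about (290,110) in this crop. I descend.

Emit:
move_arm(steps=[{"fingers": 85, "translation": [0, 0, -20], "turn": 0}, {"fingers": 85, "translation": [0, 0, -20], "turn": 0}, {"fingers": 85, "translation": [0, 0, -20], "turn": 0}, {"fingers": 85, "translation": [0, 0, -20], "turn": 0}, {"fingers": 85, "translation": [0, 0, -8], "turn": 0}, {"fingers": 85, "translation": [0, 0, 0], "turn": 0}])

```text
t: 3.3
eef_pos: [0.4559, 0.0135, 0.1125]
tool_rot: [-0.0, 0.823, 0.568, -0.0]
contact_force: [-0.3, -0.4, -0.1]
gripper_width: 0.998
```

```bash
python3 - <<'E'
from h import *
for c,(x,y) in {"side":(150,140),"top":(200,180)}.items():
    im=read_camera(c);cv2.imwrite(f"pics/{c}2.png",cv2.resize(im[y:y+110,x:x+140],None,fx=5,fy=5,interpolation=cv2.INTER_CUBIC)[:600])
E
```

```text
(no output)
```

View pics/side2.png

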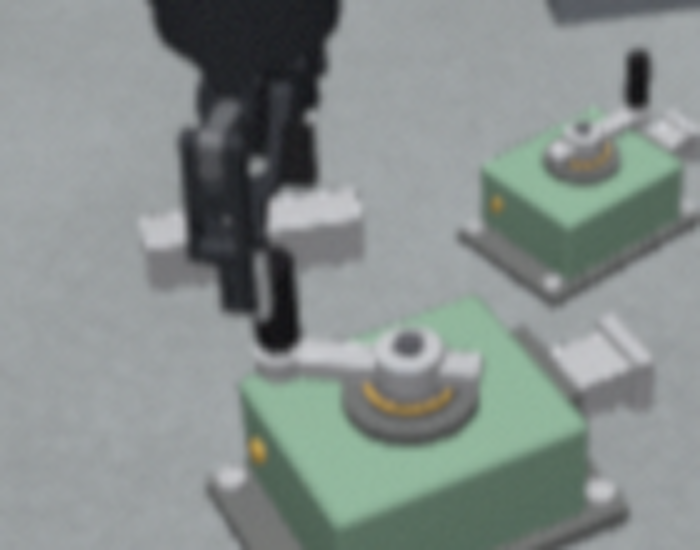

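View pics/top2.png

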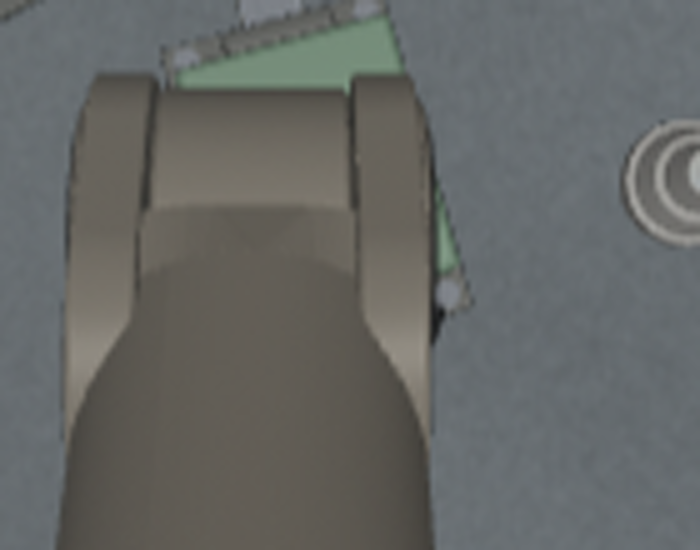

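The handle is between the open fingers and no force reads. Closing now.

Emit:
move_arm(steps=[{"fingers": 40, "translation": [0, 0, 0], "turn": 0}, {"fingers": 30, "translation": [0, 0, 0], "turn": 0}, {"fingers": 20, "translation": [0, 0, 0], "turn": 0}, {"fingers": 15, "translation": [0, 0, 0], "turn": 0}, {"fingers": 10, "translation": [0, 0, 0], "turn": 0}, {"fingers": 10, "translation": [0, 0, 0], "turn": 0}], newtons=70)

```text
t: 4.15
eef_pos: [0.456, 0.0129, 0.1127]
tool_rot: [-0.0, 0.823, 0.568, -0.0]
contact_force: [-2.3, 1.5, 4.9]
gripper_width: 0.196
```

```bash
python3 - <<'E'
from h import *
o=get_obs();print(o["eef_pos"],o["contact_force"],o["gripper_width"]*85.4)
im=read_camera("side");cv2.imwrite("pics/side3.png",cv2.resize(im[140:250,150:290],None,fx=5,fy=5,interpolation=cv2.INTER_CUBIC))
E
```

```text
[0.45597719 0.01293158 0.1127014 ] [-2.25498846  1.49170762  4.86295451] 16.74836943189983
```

View pics/side3.png

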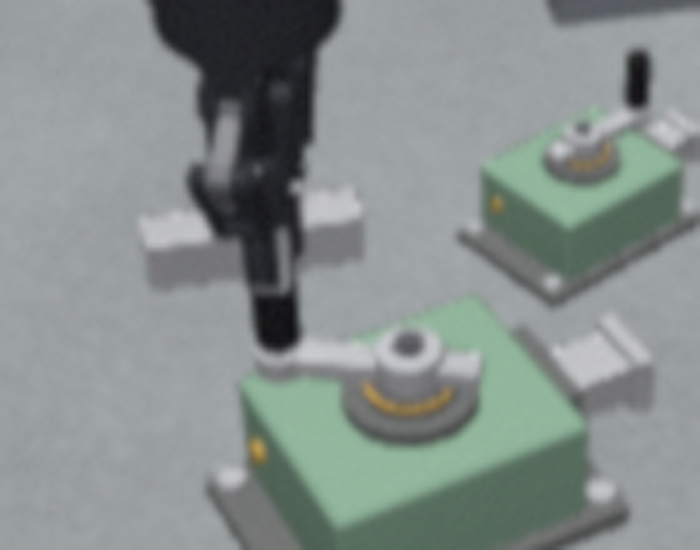

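```bash
python3 - <<'E'
from h import *
for z in (.10,.1127,.12,.13): print(z,proj("side",[[.4495,-.004,z],[.4625,.029,z],[.456,.013,z]]).round(1).tolist())
E
```

```text
0.1 [[203.5, 213.3], [207.3, 203.1], [205.4, 208.0]]
0.1127 [[203.1, 209.1], [206.9, 198.9], [205.0, 203.8]]
0.12 [[202.8, 206.6], [206.7, 196.5], [204.7, 201.3]]
0.13 [[202.4, 203.1], [206.3, 193.1], [204.4, 197.9]]
```

```bash
python3 - <<'E'
from h import *
u=np.array([.356,.935,0])
for z in (.2,.2135,.225,.24): print(z,proj("side",[np.array([.456,.013,z])+s*u for s in(-.05,0,.05)]).round(1).tolist())
im=read_camera("side");cv2.imwrite("pics/side4.png",cv2.resize(im[165:215,175:235],None,fx=12,fy=12,interpolation=cv2.INTER_CUBIC))
E
```

```text
0.2 [[195.8, 187.0], [201.7, 172.5], [207.1, 159.2]]
0.2135 [[195.1, 181.7], [201.1, 167.3], [206.6, 154.1]]
0.225 [[194.6, 177.0], [200.7, 162.7], [206.2, 149.7]]
0.24 [[193.8, 170.9], [200.0, 156.7], [205.6, 143.8]]
```

View pics/side4.png

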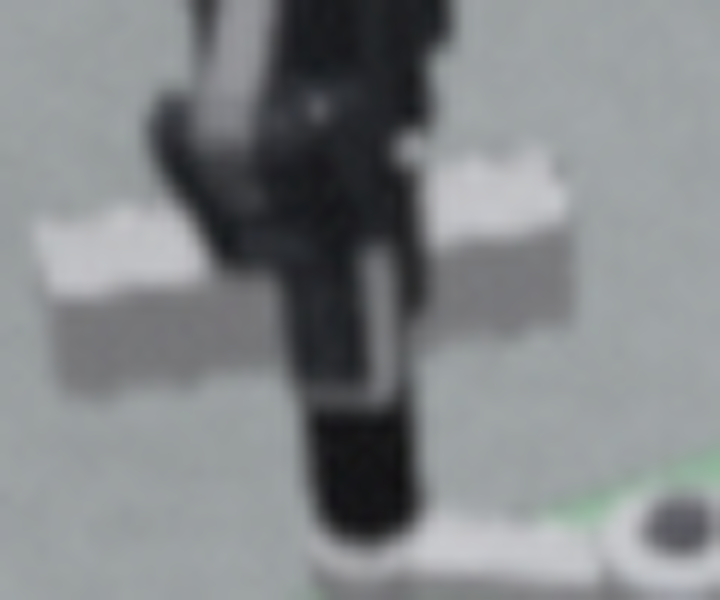

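The visible fingertip at about (204,198) sits around z≈0.14, higher than the reported TCP suggests. The handle's lower half is uncovered, so the grip is shallow. I reopen, go down in small steps and look again.

Emit:
move_arm(steps=[{"fingers": 50, "translation": [0, 0, 0], "turn": 0}, {"fingers": 50, "translation": [0, 0, 0], "turn": 0}, {"fingers": 50, "translation": [0, 0, 0], "turn": 0}, {"fingers": 50, "translation": [0, 0, -5], "turn": 0}, {"fingers": 50, "translation": [0, 0, -5], "turn": 0}, {"fingers": 50, "translation": [0, 0, 0], "turn": 0}])

```text
t: 5.0
eef_pos: [0.4557, 0.0127, 0.102]
tool_rot: [-0.0, 0.823, 0.567, -0.001]
contact_force: [-0.2, -0.6, 0.2]
gripper_width: 0.583
```

```bash
python3 - <<'E'
from h import *
o=get_obs();print(o["eef_pos"],o["contact_force"],o["gripper_width"]*85.4)
im=read_camera("side");cv2.imwrite("pics/side5.png",cv2.resize(im[165:215,175:235],None,fx=12,fy=12,interpolation=cv2.INTER_CUBIC))
E
```

```text
[0.45569805 0.0127448  0.10201804] [-0.15031458 -0.61800716  0.20973314] 49.77901574363001
```

View pics/side5.png

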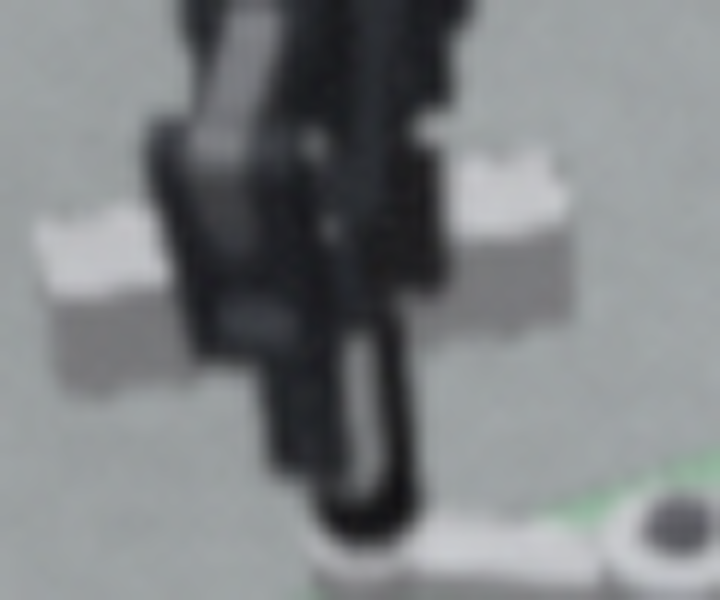

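Tips are now at about row 206, z≈0.125. I lower 8 mm more and close.

Emit:
move_arm(steps=[{"fingers": 50, "translation": [0, 0, -4], "turn": 0}, {"fingers": 50, "translation": [0, 0, -4], "turn": 0}, {"fingers": 35, "translation": [0, 0, 0], "turn": 0}, {"fingers": 25, "translation": [0, 0, 0], "turn": 0}, {"fingers": 12, "translation": [0, 0, 0], "turn": 0}, {"fingers": 10, "translation": [0, 0, 0], "turn": 0}, {"fingers": 10, "translation": [0, 0, 0], "turn": 0}], newtons=80)

```text
t: 5.92
eef_pos: [0.4561, 0.0129, 0.0947]
tool_rot: [-0.0, 0.823, 0.568, -0.0]
contact_force: [-2.6, 0.7, 3.7]
gripper_width: 0.224
```

```bash
python3 - <<'E'
from h import *
o=get_obs();print(o["eef_pos"],o["contact_force"],o["gripper_width"]*85.4)
im=read_camera("side");cv2.imwrite("pics/side6.png",cv2.resize(im[165:215,175:235],None,fx=12,fy=12,interpolation=cv2.INTER_CUBIC))
E
```

```text
[0.45608036 0.01289455 0.09472315] [-2.63662933  0.66132009  3.70984618] 19.12443186549124
```

View pics/side6.png

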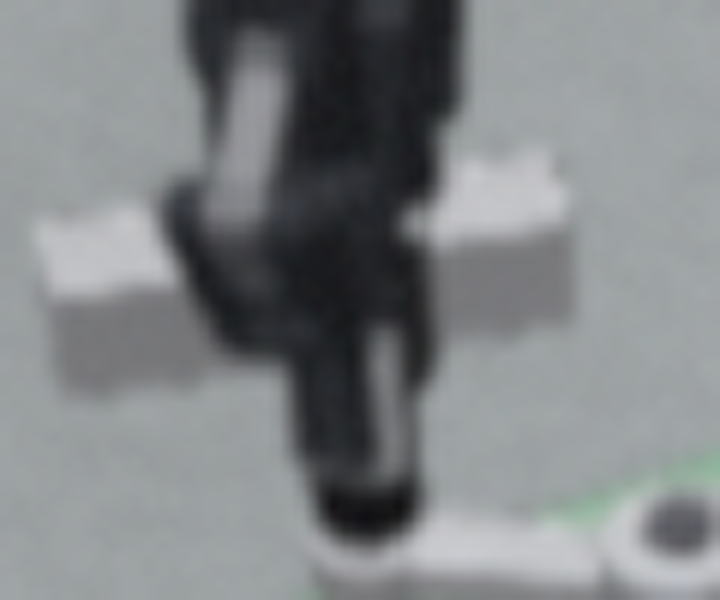

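```bash
cat > arc.py <<'E'
import numpy as np,sys,json
def rows(C,p0,R,steps,f=10):
    # p0: commanded mm; go on to circle R about C
    C=np.array(C,float);p=np.array(p0,float);a=np.arctan2(*(p-C)[::-1]);out=[]
    for s in steps:
        a+=s;q=C+R*np.array([np.cos(a),np.sin(a)]);d=np.round(q-p,1);p=p+d
        out.append({"fingers":f,"translation":[float(d[0]),float(d[1]),0],"turn":0})
    print(json.dumps(out));print("end",p.round(1),"az",np.arctan2(*(p-C)[::-1]))
def force(C):
    from station import get_obs
    o=get_obs();p=np.array(o["eef_pos"][:2])*1e3;d=p-np.array(C);r=np.linalg.norm(d);u=d/r;F=np.array(o["contact_force"])
    print("t",o["t"],"pos",p.round(1),"r",r.round(2),"az",np.arctan2(d[1],d[0]).round(4),"Frad",(F[:2]@u).round(1),"Ftan(ccw)",(F[:2]@[-u[1],u[0]]).round(1),"Fz",F[2].round(1))
E
python3 - <<'E'
from arc import *
rows([512.6,-6.4],[456,13],60,[.075]*10)
force([512.6,-6.4])
E
```

```text
[{"fingers": 10, "translation": [-1.5, -4.3, 0], "turn": 0}, {"fingers": 10, "translation": [-0.9, -4.3, 0], "turn": 0}, {"fingers": 10, "translation": [-0.7, -4.5, 0], "turn": 0}, {"fingers": 10, "translation": [-0.3, -4.5, 0], "turn": 0}, {"fingers": 10, "translation": [0.1, -4.5, 0], "turn": 0}, {"fingers": 10, "translation": [0.3, -4.5, 0], "turn": 0}, {"fingers": 10, "translation": [0.7, -4.4, 0], "turn": 0}, {"fingers": 10, "translation": [1.1, -4.4, 0], "turn": 0}, {"fingers": 10, "translation": [1.3, -4.3, 0], "turn": 0}, {"fingers": 10, "translation": [1.7, -4.2, 0], "turn": 0}]
end [457.8 -30.9] az -2.721169410098628
t 5.975 pos [456.1  12.9] r 59.73 az 2.8132 Frad 1.2 Ftan(ccw) 0.7 Fz 3.6
```

Emit:
move_arm(steps=[{"fingers": 10, "translation": [-1.5, -4.3, 0], "turn": 0}, {"fingers": 10, "translation": [-0.9, -4.3, 0], "turn": 0}, {"fingers": 10, "translation": [-0.7, -4.5, 0], "turn": 0}, {"fingers": 10, "translation": [-0.3, -4.5, 0], "turn": 0}, {"fingers": 10, "translation": [0.1, -4.5, 0], "turn": 0}])

```text
t: 6.6
eef_pos: [0.4525, -0.0083, 0.0947]
tool_rot: [-0.001, 0.823, 0.568, 0.0]
contact_force: [-3.1, 5.6, 5.4]
gripper_width: 0.226
```

```bash
python3 - <<'E'
from arc import *
force([512.6,-6.4])
E
```

```text
t 6.6 pos [452.5  -8.3] r 60.11 az -3.1094 Frad 2.9 Ftan(ccw) -5.7 Fz 5.4
```

Emit:
move_arm(steps=[{"fingers": 10, "translation": [0.3, -4.5, 0], "turn": 0}, {"fingers": 10, "translation": [0.7, -4.4, 0], "turn": 0}, {"fingers": 10, "translation": [1.1, -4.4, 0], "turn": 0}, {"fingers": 10, "translation": [1.3, -4.3, 0], "turn": 0}, {"fingers": 10, "translation": [1.7, -4.2, 0], "turn": 0}])

```text
t: 7.22
eef_pos: [0.457, -0.0306, 0.0946]
tool_rot: [-0.001, 0.823, 0.568, -0.0]
contact_force: [-4.9, 3.1, 7.5]
gripper_width: 0.227
```

```bash
python3 - <<'E'
from arc import *
force([512.6,-6.4])
rows([512.6,-6.4],[457.8,-30.9],60,[.05]*30)
E
```

```text
t 7.225 pos [457.  -30.6] r 60.67 az -2.7309 Frad 3.3 Ftan(ccw) -4.8 Fz 7.5
[{"fingers": 10, "translation": [1.3, -2.7, 0], "turn": 0}, {"fingers": 10, "translation": [1.4, -2.6, 0], "turn": 0}, {"fingers": 10, "translation": [1.6, -2.6, 0], "turn": 0}, {"fingers": 10, "translation": [1.7, -2.5, 0], "turn": 0}, {"fingers": 10, "translation": [1.8, -2.4, 0], "turn": 0}, {"fingers": 10, "translation": [1.9, -2.3, 0], "turn": 0}, {"fingers": 10, "translation": [2.0, -2.2, 0], "turn": 0}, {"fingers": 10, "translation": [2.2, -2.1, 0], "turn": 0}, {"fingers": 10, "translation": [2.2, -2.0, 0], "turn": 0}, {"fingers": 10, "translation": [2.4, -1.9, 0], "turn": 0}, {"fingers": 10, "translation": [2.4, -1.7, 0], "turn": 0}, {"fingers": 10, "translation": [2.5, -1.6, 0], "turn": 0}, {"fingers": 10, "translation": [2.6, -1.5, 0], "turn": 0}, {"fingers": 10, "translation": [2.7, -1.4, 0], "turn": 0}, {"fingers": 10, "translation": [2.7, -1.3, 0], "turn": 0}, {"fingers": 10, "translation": [2.8, -1.1, 0], "turn": 0}, {"fingers": 10, "translation": [2.8, -0.9, 0], "turn": 0}, {"fingers": 10, "translation": [2.9, -0.8, 0], "turn": 0}, {"fingers": 10, "translation": [3.0, -0.7, 0], "turn": 0}, {"fingers": 10, "translation": [2.9, -0.5, 0], "turn": 0}, {"fingers": 10, "translation": [3.0, -0.4, 0], "turn": 0}, {"fingers": 10, "translation": [3.0, -0.2, 0], "turn": 0}, {"fingers": 10, "translation": [3.0, -0.1, 0], "turn": 0}, {"fingers": 10, "translation": [3.0, 0.1, 0], "turn": 0}, {"fingers": 10, "translation": [3.0, 0.2, 0], "turn": 0}, {"fingers": 10, "translation": [2.9, 0.4, 0], "turn": 0}, {"fingers": 10, "translation": [3.0, 0.5, 0], "turn": 0}, {"fingers": 10, "translation": [2.9, 0.7, 0], "turn": 0}, {"fingers": 10, "translation": [2.9, 0.8, 0], "turn": 0}, {"fingers": 10, "translation": [2.9, 0.9, 0], "turn": 0}]
end [533.2 -62.8] az -1.2206024442623042
```

Emit:
move_arm(steps=[{"fingers": 10, "translation": [1.3, -2.7, 0], "turn": 0}, {"fingers": 10, "translation": [1.4, -2.6, 0], "turn": 0}, {"fingers": 10, "translation": [1.6, -2.6, 0], "turn": 0}])

```text
t: 7.6
eef_pos: [0.4611, -0.0388, 0.0946]
tool_rot: [-0.001, 0.823, 0.567, -0.001]
contact_force: [-5.2, 2.9, 7.7]
gripper_width: 0.223
```

```bash
python3 -c "
from arc import *
force([512.6,-6.4])"
```

```text
t 7.6 pos [461.1 -38.8] r 60.81 az -2.5806 Frad 2.8 Ftan(ccw) -5.2 Fz 7.7
```

Emit:
move_arm(steps=[{"fingers": 10, "translation": [1.7, -2.5, 0], "turn": 0}])

```text
t: 7.72
eef_pos: [0.4627, -0.0413, 0.0946]
tool_rot: [-0.001, 0.823, 0.567, -0.001]
contact_force: [-5.4, 1.8, 8.2]
gripper_width: 0.225
```

```bash
python3 -c "
from arc import *
force([512.6,-6.4])"
```

```text
t 7.725 pos [462.7 -41.3] r 60.89 az -2.5306 Frad 3.3 Ftan(ccw) -4.6 Fz 8.2
```

Emit:
move_arm(steps=[{"fingers": 10, "translation": [1.8, -2.4, 0], "turn": 0}, {"fingers": 10, "translation": [1.9, -2.3, 0], "turn": 0}, {"fingers": 10, "translation": [2.0, -2.2, 0], "turn": 0}])

```text
t: 8.1
eef_pos: [0.4684, -0.0485, 0.0946]
tool_rot: [-0.001, 0.823, 0.567, -0.001]
contact_force: [-5.1, 2.0, 8.9]
gripper_width: 0.223
```

```bash
python3 -c "
from arc import *
force([512.6,-6.4])"
```

```text
t 8.1 pos [468.4 -48.5] r 61.06 az -2.3811 Frad 2.3 Ftan(ccw) -5.0 Fz 8.9
```

Emit:
move_arm(steps=[{"fingers": 10, "translation": [2.2, -2.1, 0], "turn": 0}, {"fingers": 10, "translation": [2.2, -2.0, 0], "turn": 0}, {"fingers": 10, "translation": [2.4, -1.9, 0], "turn": 0}])

```text
t: 8.48
eef_pos: [0.4751, -0.0547, 0.0946]
tool_rot: [-0.001, 0.824, 0.567, -0.001]
contact_force: [-5.3, 1.3, 9.0]
gripper_width: 0.227
```

```bash
python3 -c "
from arc import *
force([512.6,-6.4])"
```

```text
t 8.475 pos [475.1 -54.7] r 61.19 az -2.2314 Frad 2.3 Ftan(ccw) -5.0 Fz 9.0
```

Emit:
move_arm(steps=[{"fingers": 10, "translation": [2.4, -1.7, 0], "turn": 0}, {"fingers": 10, "translation": [2.5, -1.6, 0], "turn": 0}, {"fingers": 10, "translation": [2.6, -1.5, 0], "turn": 0}])

```text
t: 8.85
eef_pos: [0.4825, -0.0598, 0.0946]
tool_rot: [-0.001, 0.824, 0.567, -0.001]
contact_force: [-5.9, 0.3, 8.4]
gripper_width: 0.227
```

```bash
python3 -c "
from arc import *
force([512.6,-6.4])"
```

```text
t 8.85 pos [482.5 -59.8] r 61.34 az -2.0837 Frad 2.6 Ftan(ccw) -5.3 Fz 8.4
```

Emit:
move_arm(steps=[{"fingers": 10, "translation": [2.7, -1.4, 0], "turn": 0}, {"fingers": 10, "translation": [2.7, -1.3, 0], "turn": 0}, {"fingers": 10, "translation": [2.8, -1.1, 0], "turn": 0}])

```text
t: 9.22
eef_pos: [0.4907, -0.0639, 0.0946]
tool_rot: [-0.001, 0.824, 0.567, -0.001]
contact_force: [-5.7, -0.1, 8.4]
gripper_width: 0.219
```

```bash
python3 -c "
from arc import *
force([512.6,-6.4])"
```

```text
t 9.225 pos [490.7 -63.9] r 61.52 az -1.9351 Frad 2.1 Ftan(ccw) -5.3 Fz 8.4
```

Emit:
move_arm(steps=[{"fingers": 10, "translation": [2.8, -0.9, 0], "turn": 0}, {"fingers": 10, "translation": [2.9, -0.8, 0], "turn": 0}, {"fingers": 10, "translation": [3.0, -0.7, 0], "turn": 0}])

```text
t: 9.6
eef_pos: [0.4994, -0.0666, 0.0946]
tool_rot: [-0.001, 0.824, 0.567, -0.001]
contact_force: [-5.3, -0.9, 8.9]
gripper_width: 0.226
```

```bash
python3 -c "
from arc import *
force([512.6,-6.4])"
```

```text
t 9.6 pos [499.4 -66.6] r 61.61 az -1.787 Frad 2.1 Ftan(ccw) -5.0 Fz 8.9
```

Emit:
move_arm(steps=[{"fingers": 10, "translation": [2.9, -0.5, 0], "turn": 0}, {"fingers": 10, "translation": [3.0, -0.4, 0], "turn": 0}, {"fingers": 10, "translation": [3.0, -0.2, 0], "turn": 0}])

```text
t: 9.98
eef_pos: [0.5083, -0.0679, 0.0946]
tool_rot: [-0.0, 0.824, 0.567, -0.001]
contact_force: [-5.5, -1.2, 7.5]
gripper_width: 0.225
```

```bash
python3 -c "
from arc import *
force([512.6,-6.4])"
```

```text
t 9.975 pos [508.3 -67.9] r 61.69 az -1.6403 Frad 1.5 Ftan(ccw) -5.4 Fz 7.5
```

Emit:
move_arm(steps=[{"fingers": 10, "translation": [3.0, -0.1, 0], "turn": 0}, {"fingers": 10, "translation": [3.0, 0.1, 0], "turn": 0}, {"fingers": 10, "translation": [3.0, 0.2, 0], "turn": 0}])

```text
t: 10.35
eef_pos: [0.5174, -0.068, 0.0946]
tool_rot: [-0.0, 0.824, 0.567, -0.001]
contact_force: [-4.9, -1.8, 7.8]
gripper_width: 0.227
```

```bash
python3 -c "
from arc import *
force([512.6,-6.4])"
```

```text
t 10.35 pos [517.4 -68. ] r 61.79 az -1.4934 Frad 1.4 Ftan(ccw) -5.1 Fz 7.8
```

Emit:
move_arm(steps=[{"fingers": 10, "translation": [2.9, 0.4, 0], "turn": 0}, {"fingers": 10, "translation": [3.0, 0.5, 0], "turn": 0}, {"fingers": 10, "translation": [2.9, 0.7, 0], "turn": 0}])

```text
t: 10.72
eef_pos: [0.5249, -0.0671, 0.0943]
tool_rot: [-0.001, 0.824, 0.567, -0.002]
contact_force: [-7.9, -4.7, 8.8]
gripper_width: 0.228
```

```bash
python3 -c "
from arc import *
force([512.6,-6.4])
rows([512.6,-6.4],[527.4,-64.5],60,[.05]*14)"
```

```text
t 10.725 pos [524.9 -67.1] r 61.97 az -1.3711 Frad 3.0 Ftan(ccw) -8.7 Fz 8.8
[{"fingers": 10, "translation": [2.9, 0.8, 0], "turn": 0}, {"fingers": 10, "translation": [2.8, 0.9, 0], "turn": 0}, {"fingers": 10, "translation": [2.8, 1.1, 0], "turn": 0}, {"fingers": 10, "translation": [2.8, 1.3, 0], "turn": 0}, {"fingers": 10, "translation": [2.6, 1.3, 0], "turn": 0}, {"fingers": 10, "translation": [2.6, 1.5, 0], "turn": 0}, {"fingers": 10, "translation": [2.6, 1.7, 0], "turn": 0}, {"fingers": 10, "translation": [2.4, 1.7, 0], "turn": 0}, {"fingers": 10, "translation": [2.3, 1.9, 0], "turn": 0}, {"fingers": 10, "translation": [2.3, 2.0, 0], "turn": 0}, {"fingers": 10, "translation": [2.1, 2.1, 0], "turn": 0}, {"fingers": 10, "translation": [2.1, 2.2, 0], "turn": 0}, {"fingers": 10, "translation": [1.9, 2.3, 0], "turn": 0}, {"fingers": 10, "translation": [1.8, 2.4, 0], "turn": 0}]
end [561.4 -41.3] az -0.6208307686145061
```

Force is rising: 8.7 N tangential. One small step, then hold and read.

Emit:
move_arm(steps=[{"fingers": 10, "translation": [1.5, 0.4, 0], "turn": 0}, {"fingers": 10, "translation": [0, 0, 0], "turn": 0}])

```text
t: 10.98
eef_pos: [0.5256, -0.0671, 0.0942]
tool_rot: [-0.001, 0.824, 0.567, -0.003]
contact_force: [-9.1, -4.9, 10.8]
gripper_width: 0.224
```

```bash
python3 -c "
from arc import *
force([512.6,-6.4])"
```

```text
t 10.975 pos [525.6 -67.1] r 62.04 az -1.359 Frad 2.9 Ftan(ccw) -9.9 Fz 10.8
```

Emit:
move_arm(steps=[{"fingers": 10, "translation": [1.5, 0.4, 0], "turn": 0}, {"fingers": 10, "translation": [1.5, 0.5, 0], "turn": 0}, {"fingers": 10, "translation": [0, 0, 0], "turn": 0}])

```text
t: 11.35
eef_pos: [0.5276, -0.0667, 0.094]
tool_rot: [-0.001, 0.824, 0.566, -0.004]
contact_force: [-10.9, -4.9, 10.5]
gripper_width: 0.227
```

```bash
python3 -c "
from arc import *
force([512.6,-6.4])"
```

```text
t 11.35 pos [527.6 -66.7] r 62.18 az -1.3266 Frad 2.1 Ftan(ccw) -11.7 Fz 10.5
```

Emit:
move_arm(steps=[{"fingers": 10, "translation": [1.5, 0.5, 0], "turn": 0}, {"fingers": 10, "translation": [1.5, 0.5, 0], "turn": 0}, {"fingers": 10, "translation": [0, 0, 0], "turn": 0}])

```text
t: 11.72
eef_pos: [0.5296, -0.0663, 0.0938]
tool_rot: [-0.002, 0.824, 0.566, -0.005]
contact_force: [-13.0, -6.9, 12.9]
gripper_width: 0.224
```

```bash
python3 -c "
from arc import *
force([512.6,-6.4])"
```

```text
t 11.725 pos [529.6 -66.3] r 62.27 az -1.2944 Frad 3.1 Ftan(ccw) -14.3 Fz 12.9
```

```bash
python3 - <<'E'
from arc import *
from scipy.optimize import least_squares
P=np.array([(456.1,12.9),(452.5,-8.3),(457,-30.6),(461.1,-38.8),(468.4,-48.5),(475.1,-54.7),(482.5,-59.8),(490.7,-63.9),(499.4,-66.6),(508.3,-67.9),(517.4,-68)])
s=least_squares(lambda c:np.hypot(*(P-c).T)-60,[512,-6]);print(s.x,s.fun.round(2))
s=least_squares(lambda c:np.hypot(*(P-c[:2]).T)-c[2],[512,-6,60]);print(s.x,s.fun.round(2))
C=[513,-8]
for p,F in (((524.9,-67.1),8.7),((525.6,-67.1),9.9),((527.6,-66.7),11.7),((529.6,-66.3),14.3),((517.4,-68),0)):
    a=np.arctan2(p[1]-C[1],p[0]-C[0]);print(a,a-F/1.4/60)
E
```

```text
[512.55201487  -7.99359022] [ 0.19  0.05 -0.02 -0.03 -0.08 -0.13 -0.11  0.03  0.06  0.06  0.2 ]
[513.01169063  -7.6099262   60.51428225] [-0.02  0.    0.03  0.05  0.   -0.06 -0.06  0.04  0.03 -0.04  0.04]
-1.3720995315050744 -1.475670960076503
-1.3607432151109635 -1.4786003579681064
-1.3270205500164942 -1.4663062643022085
-1.2934030804126162 -1.4636411756507115
-1.497594027707 -1.497594027707
```

```bash
python3 - <<'E'
from arc import *
C=[512.6,-8.0]
force(C)
rows(C,[534.9,-62.2],60,[-.12,-.12,-.11])
a=-1.53; p=np.array(C)+60*np.array([np.cos(a),np.sin(a)]);p=p.round(1);print(p)
rows(C,p,60,[-2*np.pi/30]*30)
E
```

```text
t 11.725 pos [529.6 -66.3] r 60.73 az -1.2872 Frad 3.0 Ftan(ccw) -14.4 Fz 12.9
[{"fingers": 10, "translation": [-6.3, -3.6, 0], "turn": 0}, {"fingers": 10, "translation": [-7.0, -1.5, 0], "turn": 0}, {"fingers": 10, "translation": [-6.6, -0.7, 0], "turn": 0}]
end [515. -68.] az -1.530817639671607
[515. -68.]
[{"fingers": 10, "translation": [-12.5, 0.9, 0], "turn": 0}, {"fingers": 10, "translation": [-12.1, 3.4, 0], "turn": 0}, {"fingers": 10, "translation": [-11.1, 5.8, 0], "turn": 0}, {"fingers": 10, "translation": [-9.6, 8.0, 0], "turn": 0}, {"fingers": 10, "translation": [-7.8, 9.8, 0], "turn": 0}, {"fingers": 10, "translation": [-5.6, 11.3, 0], "turn": 0}, {"fingers": 10, "translation": [-3.1, 12.1, 0], "turn": 0}, {"fingers": 10, "translation": [-0.5, 12.6, 0], "turn": 0}, {"fingers": 10, "translation": [2.1, 12.3, 0], "turn": 0}, {"fingers": 10, "translation": [4.7, 11.7, 0], "turn": 0}, {"fingers": 10, "translation": [6.9, 10.4, 0], "turn": 0}, {"fingers": 10, "translation": [9.0, 8.8, 0], "turn": 0}, {"fingers": 10, "translation": [10.6, 6.7, 0], "turn": 0}, {"fingers": 10, "
[... 343 characters left out ...]
ingers": 10, "translation": [7.8, -9.8, 0], "turn": 0}, {"fingers": 10, "translation": [5.6, -11.3, 0], "turn": 0}, {"fingers": 10, "translation": [3.1, -12.1, 0], "turn": 0}, {"fingers": 10, "translation": [0.5, -12.6, 0], "turn": 0}, {"fingers": 10, "translation": [-2.1, -12.3, 0], "turn": 0}, {"fingers": 10, "translation": [-4.7, -11.7, 0], "turn": 0}, {"fingers": 10, "translation": [-6.9, -10.4, 0], "turn": 0}, {"fingers": 10, "translation": [-9.0, -8.8, 0], "turn": 0}, {"fingers": 10, "translation": [-10.6, -6.7, 0], "turn": 0}, {"fingers": 10, "translation": [-11.8, -4.3, 0], "turn": 0}, {"fingers": 10, "translation": [-12.4, -1.9, 0], "turn": 0}]
end [515. -68.] az -1.5308176396716089
```

The stop is confirmed: force climbed 8.7, 9.9, 11.7, 14.3 N at about 1.3 N/mm. I back off to the zero-load reference at azimuth −1.53, then start the count.

Emit:
move_arm(steps=[{"fingers": 10, "translation": [-6.3, -3.6, 0], "turn": 0}, {"fingers": 10, "translation": [-7.0, -1.5, 0], "turn": 0}, {"fingers": 10, "translation": [-6.6, -0.7, 0], "turn": 0}, {"fingers": 10, "translation": [0, 0, 0], "turn": 0}])

```text
t: 12.22
eef_pos: [0.516, -0.068, 0.095]
tool_rot: [0.0, 0.823, 0.568, 0.001]
contact_force: [1.6, 2.3, 2.2]
gripper_width: 0.223
```

```bash
python3 -c "
from arc import *
force([512.6,-8])"
```

```text
t 12.225 pos [516. -68.] r 60.1 az -1.5139 Frad -2.2 Ftan(ccw) 1.7 Fz 2.2
```

Emit:
move_arm(steps=[{"fingers": 10, "translation": [-12.5, 0.9, 0], "turn": 0}, {"fingers": 10, "translation": [-12.1, 3.4, 0], "turn": 0}, {"fingers": 10, "translation": [-11.1, 5.8, 0], "turn": 0}, {"fingers": 10, "translation": [-9.6, 8.0, 0], "turn": 0}, {"fingers": 10, "translation": [-7.8, 9.8, 0], "turn": 0}])

```text
t: 12.85
eef_pos: [0.4634, -0.0423, 0.095]
tool_rot: [0.002, 0.824, 0.567, 0.001]
contact_force: [2.5, -4.2, 0.5]
gripper_width: 0.224
```

```bash
python3 -c "
from arc import *
force([512.6,-8])"
```

```text
t 12.85 pos [463.4 -42.3] r 59.95 az -2.5322 Frad 0.3 Ftan(ccw) 4.9 Fz 0.5
```

Clean: 4.9 N, radius 59.95 mm. I continue turn 1 (5 of 90 rows done).

Emit:
move_arm(steps=[{"fingers": 10, "translation": [-5.6, 11.3, 0], "turn": 0}, {"fingers": 10, "translation": [-3.1, 12.1, 0], "turn": 0}, {"fingers": 10, "translation": [-0.5, 12.6, 0], "turn": 0}, {"fingers": 10, "translation": [2.1, 12.3, 0], "turn": 0}, {"fingers": 10, "translation": [4.7, 11.7, 0], "turn": 0}])

```text
t: 13.48
eef_pos: [0.4577, 0.0178, 0.0942]
tool_rot: [-0.0, 0.824, 0.567, -0.002]
contact_force: [-5.2, -3.8, 7.7]
gripper_width: 0.222
```

```bash
python3 -c "
from arc import *
force([512.6,-8])"
```

```text
t 13.475 pos [457.7  17.8] r 60.65 az 2.702 Frad 3.1 Ftan(ccw) 5.6 Fz 7.7
```

Emit:
move_arm(steps=[{"fingers": 10, "translation": [6.9, 10.4, 0], "turn": 0}, {"fingers": 10, "translation": [9.0, 8.8, 0], "turn": 0}, {"fingers": 10, "translation": [10.6, 6.7, 0], "turn": 0}, {"fingers": 10, "translation": [11.8, 4.3, 0], "turn": 0}, {"fingers": 10, "translation": [12.4, 1.9, 0], "turn": 0}])

```text
t: 14.1
eef_pos: [0.5089, 0.0525, 0.0945]
tool_rot: [-0.001, 0.823, 0.568, -0.002]
contact_force: [-5.4, 2.2, 8.7]
gripper_width: 0.225
```

```bash
python3 -c "
from arc import *
force([512.6,-8])"
```

```text
t 14.1 pos [508.9  52.5] r 60.66 az 1.6316 Frad 2.5 Ftan(ccw) 5.2 Fz 8.7
```

Halfway through turn 1 (15 rows).

Emit:
move_arm(steps=[{"fingers": 10, "translation": [12.5, -0.9, 0], "turn": 0}, {"fingers": 10, "translation": [12.1, -3.4, 0], "turn": 0}, {"fingers": 10, "translation": [11.1, -5.8, 0], "turn": 0}, {"fingers": 10, "translation": [9.6, -8.0, 0], "turn": 0}, {"fingers": 10, "translation": [7.8, -9.8, 0], "turn": 0}, {"fingers": 10, "translation": [5.6, -11.3, 0], "turn": 0}, {"fingers": 10, "translation": [3.1, -12.1, 0], "turn": 0}])

```text
t: 14.98
eef_pos: [0.5727, 0.0021, 0.0946]
tool_rot: [-0.001, 0.823, 0.568, 0.0]
contact_force: [-1.3, 5.2, 3.8]
gripper_width: 0.222
```

```bash
python3 -c "
from arc import *
force([512.6,-8])"
```

```text
t 14.975 pos [572.7   2.1] r 60.91 az 0.1668 Frad -0.4 Ftan(ccw) 5.4 Fz 3.8
```

Emit:
move_arm(steps=[{"fingers": 10, "translation": [0.5, -12.6, 0], "turn": 0}, {"fingers": 10, "translation": [-2.1, -12.3, 0], "turn": 0}, {"fingers": 10, "translation": [-4.7, -11.7, 0], "turn": 0}, {"fingers": 10, "translation": [-6.9, -10.4, 0], "turn": 0}, {"fingers": 10, "translation": [-9.0, -8.8, 0], "turn": 0}, {"fingers": 10, "translation": [-10.6, -6.7, 0], "turn": 0}, {"fingers": 10, "translation": [-11.8, -4.3, 0], "turn": 0}, {"fingers": 10, "translation": [-12.4, -1.9, 0], "turn": 0}])

```text
t: 15.98
eef_pos: [0.5175, -0.0678, 0.0952]
tool_rot: [0.001, 0.823, 0.568, 0.002]
contact_force: [6.4, 3.4, 0.3]
gripper_width: 0.223
```

```bash
python3 -c "
from h import *
from arc import *
force([512.6,-8])
im=read_camera('side');cv2.imwrite('pics/side7.png',cv2.resize(im[140:290,170:320],None,fx=4,fy=4,interpolation=cv2.INTER_CUBIC))"
```

```text
t 15.975 pos [517.5 -67.8] r 60.05 az -1.4886 Frad -2.9 Ftan(ccw) 6.7 Fz 0.3
```

View pics/side7.png

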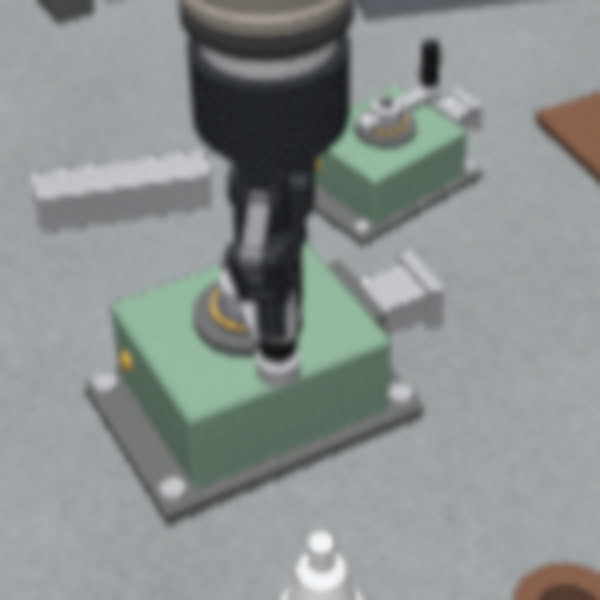

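One full turn is done. The gripper holds the handle at about (278,340) in the crop, and the bystanders have not moved. Turn 2:

Emit:
move_arm(steps=[{"fingers": 10, "translation": [-12.5, 0.9, 0], "turn": 0}, {"fingers": 10, "translation": [-12.1, 3.4, 0], "turn": 0}, {"fingers": 10, "translation": [-11.1, 5.8, 0], "turn": 0}, {"fingers": 10, "translation": [-9.6, 8.0, 0], "turn": 0}, {"fingers": 10, "translation": [-7.8, 9.8, 0], "turn": 0}, {"fingers": 10, "translation": [-5.6, 11.3, 0], "turn": 0}, {"fingers": 10, "translation": [-3.1, 12.1, 0], "turn": 0}, {"fingers": 10, "translation": [-0.5, 12.6, 0], "turn": 0}, {"fingers": 10, "translation": [2.1, 12.3, 0], "turn": 0}, {"fingers": 10, "translation": [4.7, 11.7, 0], "turn": 0}])

```text
t: 17.27
eef_pos: [0.4577, 0.0178, 0.0942]
tool_rot: [-0.0, 0.824, 0.567, -0.003]
contact_force: [-4.8, -4.0, 7.4]
gripper_width: 0.225
```

Emit:
move_arm(steps=[{"fingers": 10, "translation": [6.9, 10.4, 0], "turn": 0}, {"fingers": 10, "translation": [9.0, 8.8, 0], "turn": 0}, {"fingers": 10, "translation": [10.6, 6.7, 0], "turn": 0}, {"fingers": 10, "translation": [11.8, 4.3, 0], "turn": 0}, {"fingers": 10, "translation": [12.4, 1.9, 0], "turn": 0}, {"fingers": 10, "translation": [12.5, -0.9, 0], "turn": 0}, {"fingers": 10, "translation": [12.1, -3.4, 0], "turn": 0}, {"fingers": 10, "translation": [11.1, -5.8, 0], "turn": 0}, {"fingers": 10, "translation": [9.6, -8.0, 0], "turn": 0}, {"fingers": 10, "translation": [7.8, -9.8, 0], "turn": 0}])

```text
t: 18.52
eef_pos: [0.5634, 0.0255, 0.0945]
tool_rot: [-0.001, 0.823, 0.568, -0.0]
contact_force: [-2.2, 5.5, 4.3]
gripper_width: 0.222
```

Emit:
move_arm(steps=[{"fingers": 10, "translation": [5.6, -11.3, 0], "turn": 0}, {"fingers": 10, "translation": [3.1, -12.1, 0], "turn": 0}, {"fingers": 10, "translation": [0.5, -12.6, 0], "turn": 0}, {"fingers": 10, "translation": [-2.1, -12.3, 0], "turn": 0}, {"fingers": 10, "translation": [-4.7, -11.7, 0], "turn": 0}, {"fingers": 10, "translation": [-6.9, -10.4, 0], "turn": 0}, {"fingers": 10, "translation": [-9.0, -8.8, 0], "turn": 0}, {"fingers": 10, "translation": [-10.6, -6.7, 0], "turn": 0}, {"fingers": 10, "translation": [-11.8, -4.3, 0], "turn": 0}, {"fingers": 10, "translation": [-12.4, -1.9, 0], "turn": 0}])

```text
t: 19.77
eef_pos: [0.5175, -0.0679, 0.0952]
tool_rot: [0.001, 0.823, 0.568, 0.002]
contact_force: [5.5, 3.8, 0.6]
gripper_width: 0.23
```

```bash
python3 -c "
from arc import *
force([512.6,-8])"
```

```text
t 19.775 pos [517.5 -67.9] r 60.08 az -1.49 Frad -3.3 Ftan(ccw) 5.8 Fz 0.6
```

Two turns are done, ending at the same pose. Turn 3:

Emit:
move_arm(steps=[{"fingers": 10, "translation": [-12.5, 0.9, 0], "turn": 0}, {"fingers": 10, "translation": [-12.1, 3.4, 0], "turn": 0}, {"fingers": 10, "translation": [-11.1, 5.8, 0], "turn": 0}, {"fingers": 10, "translation": [-9.6, 8.0, 0], "turn": 0}, {"fingers": 10, "translation": [-7.8, 9.8, 0], "turn": 0}, {"fingers": 10, "translation": [-5.6, 11.3, 0], "turn": 0}, {"fingers": 10, "translation": [-3.1, 12.1, 0], "turn": 0}, {"fingers": 10, "translation": [-0.5, 12.6, 0], "turn": 0}, {"fingers": 10, "translation": [2.1, 12.3, 0], "turn": 0}, {"fingers": 10, "translation": [4.7, 11.7, 0], "turn": 0}])

```text
t: 21.02
eef_pos: [0.4576, 0.0178, 0.0942]
tool_rot: [-0.0, 0.824, 0.567, -0.003]
contact_force: [-4.8, -3.7, 7.4]
gripper_width: 0.227
```

Emit:
move_arm(steps=[{"fingers": 10, "translation": [6.9, 10.4, 0], "turn": 0}, {"fingers": 10, "translation": [9.0, 8.8, 0], "turn": 0}, {"fingers": 10, "translation": [10.6, 6.7, 0], "turn": 0}, {"fingers": 10, "translation": [11.8, 4.3, 0], "turn": 0}, {"fingers": 10, "translation": [12.4, 1.9, 0], "turn": 0}, {"fingers": 10, "translation": [12.5, -0.9, 0], "turn": 0}, {"fingers": 10, "translation": [12.1, -3.4, 0], "turn": 0}, {"fingers": 10, "translation": [11.1, -5.8, 0], "turn": 0}, {"fingers": 10, "translation": [9.6, -8.0, 0], "turn": 0}, {"fingers": 10, "translation": [7.8, -9.8, 0], "turn": 0}])

```text
t: 22.28
eef_pos: [0.5634, 0.0255, 0.0946]
tool_rot: [-0.001, 0.823, 0.568, -0.0]
contact_force: [-1.6, 5.9, 6.0]
gripper_width: 0.224
```

Emit:
move_arm(steps=[{"fingers": 10, "translation": [5.6, -11.3, 0], "turn": 0}, {"fingers": 10, "translation": [3.1, -12.1, 0], "turn": 0}, {"fingers": 10, "translation": [0.5, -12.6, 0], "turn": 0}, {"fingers": 10, "translation": [-2.1, -12.3, 0], "turn": 0}, {"fingers": 10, "translation": [-4.7, -11.7, 0], "turn": 0}, {"fingers": 10, "translation": [-6.9, -10.4, 0], "turn": 0}, {"fingers": 10, "translation": [-9.0, -8.8, 0], "turn": 0}, {"fingers": 10, "translation": [-10.6, -6.7, 0], "turn": 0}, {"fingers": 10, "translation": [-11.8, -4.3, 0], "turn": 0}, {"fingers": 10, "translation": [-12.4, -1.9, 0], "turn": 0}])

```text
t: 23.52
eef_pos: [0.5175, -0.0679, 0.0952]
tool_rot: [0.001, 0.823, 0.568, 0.002]
contact_force: [5.3, 4.0, 0.2]
gripper_width: 0.222
```

Emit:
move_arm(steps=[{"fingers": 10, "translation": [0, 0, 0], "turn": 0}, {"fingers": 10, "translation": [0, 0, 0], "turn": 0}])

```text
t: 23.78
eef_pos: [0.5162, -0.0681, 0.0949]
tool_rot: [0.0, 0.823, 0.568, 0.0]
contact_force: [3.3, 1.8, 4.2]
gripper_width: 0.224
```

```bash
python3 -c "
from arc import *
force([512.6,-8])"
```

```text
t 23.775 pos [516.2 -68.1] r 60.16 az -1.5113 Frad -1.6 Ftan(ccw) 3.4 Fz 4.2
```

The screw sits at 3 turns, within about 0.01 turn (handle az −1.511 with about 3.4 N of windup). Releasing now.

Emit:
move_arm(steps=[{"fingers": 30, "translation": [0, 0, 0], "turn": 0}, {"fingers": 50, "translation": [0, 0, 0], "turn": 0}, {"fingers": 60, "translation": [0, 0, 0], "turn": 0}, {"fingers": 60, "translation": [0, 0, 0], "turn": 0}, {"fingers": 60, "translation": [0, 0, 20], "turn": 0}, {"fingers": 60, "translation": [0, 0, 30], "turn": 0}, {"fingers": 60, "translation": [0, 0, 40], "turn": 0}, {"fingers": 60, "translation": [0, 0, 40], "turn": 0}, {"fingers": 60, "translation": [-15, 40, 20], "turn": 0}, {"fingers": 60, "translation": [-15, 40, 0], "turn": 0}])

```text
t: 25.02
eef_pos: [0.4859, 0.0124, 0.2465]
tool_rot: [0.001, 0.824, 0.567, 0.002]
contact_force: [0.4, 0.4, -1.0]
gripper_width: 0.704
```

Emit:
move_arm(steps=[{"fingers": 60, "translation": [-10, 50, 0], "turn": 0}, {"fingers": 60, "translation": [-10, 50, 0], "turn": 0}, {"fingers": 60, "translation": [-10, 50, 0], "turn": 0}, {"fingers": 60, "translation": [-10, 50, 0], "turn": 0}, {"fingers": 60, "translation": [0, 50, 0], "turn": 0}, {"fingers": 60, "translation": [0, 0, 0], "turn": 0}, {"fingers": 60, "translation": [0, 0, 0], "turn": 0}])

```text
t: 25.9
eef_pos: [0.4452, 0.2609, 0.2443]
tool_rot: [0.0, 0.823, 0.567, -0.0]
contact_force: [0.3, -0.3, 0.5]
gripper_width: 0.703
```

```bash
python3 - <<'E'
from h import *
o=get_obs();print(o["t"],o["eef_pos"],o["contact_force"])
for c in("side","top"):
    im=read_camera(c);cv2.imwrite(f"pics/{c}8.png",im)
    cv2.imwrite(f"pics/{c}8c.png",cv2.resize(im[150:270,160:320] if c=="side" else im[130:260,170:350],None,fx=4,fy=4,interpolation=cv2.INTER_CUBIC))
E
```

```text
25.9 [0.44519428 0.26091003 0.24430339] [ 0.33244843 -0.33261055  0.54185735]
```

View pics/side8.png

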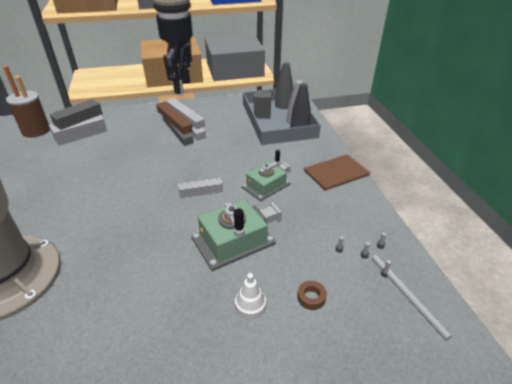

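View pics/top8c.png

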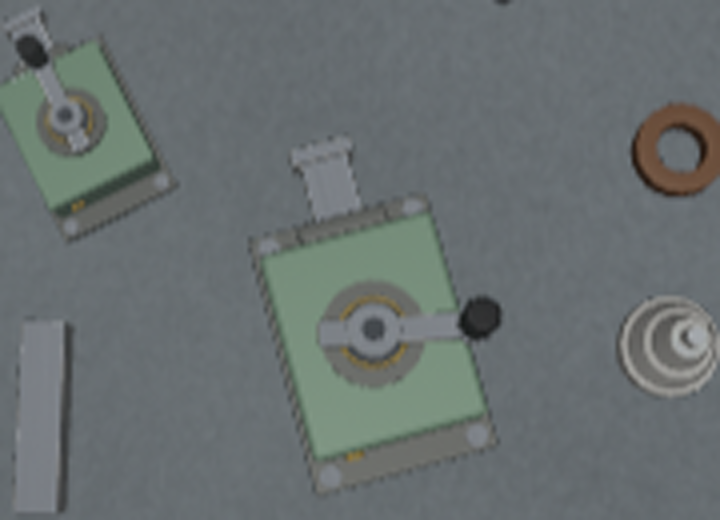

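```bash
python3 - <<'E'
from h import *
h=atz("top",[289.6,208.8],.151);print(h,np.arctan2(h[1]+.008,h[0]-.5126))
a=atz("top",[262.85,211.75],.108);print(a,np.arctan2(h[1]-a[1],h[0]-a[0]))
hand_in()
E
```

```text
[ 0.51510198 -0.06473367  0.151     ] -1.5267244429141902
[ 0.51112155 -0.00617803  0.108     ] -1.5029238605047959
the job is handed in; nothing more can be done
```

The stop ram on the large green feed unit is set: I wound it gently against its stop, cranked three full turns clockwise and released the handle. I handed the job in at about 26 s of the 72 s allowed; no verdict is reported.

- **Finding the stop:** winding anticlockwise, the handle ran at a steady 5 N for about 0.33 turn. It then climbed 8.7, 9.9, 11.7 and 14.3 N at about 1.3 N/mm, and I stopped there, well under 25 N.
- **Counting the turns:** I backed off to the unloaded position, then made exactly 90 steps of 12° clockwise. The tool came back to the same pose after each turn, within 0.1 mm, with about 5–7 N of drag.
- **Final position:** the felt forces put the unloaded handle direction at the stop at −1.46 to −1.50 rad. The screw should now rest within about 0.01 turn of three turns. After release, the top camera shows the handle at −1.50 to −1.53 rad, which agrees.
- **Clear of the bench:** the arm is away from everything and reads about zero force. In the pictures the block, cone and ring look unmoved by eye; I did not measure them.

**Disagreements along the way:**
- In the side picture the fingertips looked about 25 mm higher than the reported tool height implied, so my first grip was too shallow. I reopened, lowered the gripper 18 mm and gripped again.
- The gripper read about 19 mm open on the 22 mm handle.
- The handle's path put the crank axis about 2 mm from the camera's estimate; I used the fitted axis for the turns.

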